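# Fit the circlip on a wheel axle

## Task

Switch on the magnetic work holder by pressing the three keys of its key box one at a time, fully down, from the smallest to the largest, letting each come up before the next. Then take the circlip pliers out of their stand by squeezing the handles, which spreads the snap ring on their tips, bring the spread ring down over the axle stub from above until it lies at the groove just above the wheel's washer, and finish there while still holding the pliers squeezed, upright and the ring spread, without bearing down hard. Leave the bearing, the spanner and the jar where they are.

Things in the scene. Friction and masses are not known exactly. Their poses are not given: they have to be found in the camera images.
- axle: fixed to the bench: dark steel magnetic block 130 x 130 x 40 mm, on it a lying black-tyred wheel (diameter 100 mm, 50 to 90 mm above the bench) with a steel washer (diameter 40 mm, top 95 mm above the bench) and, standing up through it, the bright axle stub of diameter 24 mm. Origin: on the stub's vertical axis, at bench height
- groove (a point): centre of the ring groove, on the stub's axis, 97 mm above the bench; the groove is 4 mm wide and diameter 21 mm, its lower edge is the washer's top, so a 3 mm thick ring lying on the washer is at the groove
- stub_top (a point): top centre of the stub, 24 mm above the groove centre (121 mm above the bench); its last 5 mm taper from diameter 24 to 17 mm
- keybox: grey key box fixed to the bench, 250 x 85 x 30 mm, three round black keys in a row along its long side (its x axis), 70 mm apart; their order along the row differs from start to start. Origin: centre of the underside
- key_small_top (a point): top centre of the smallest key, diameter 18 mm, when up 48 mm above the bench; it stands 10 mm proud of its dark collar, whose diameter is 34 mm
- key_medium_top (a point): top centre of the middle-sized key, diameter 28 mm, else the same (collar diameter 44 mm)
- key_large_top (a point): top centre of the largest key, diameter 38 mm, else the same (collar diameter 54 mm)
- key_small (a joint): travel of the smallest key: 0 up, 0.006 m fully down (spring, 1.5 N at first, 5 N when fully down); springs back by itself
- key_medium (a joint): the same for the middle-sized key
- key_large (a joint): the same for the largest key
- stand: fixed wooden stand, board 130 x 110 x 15 mm, two posts 68 mm apart (left and right of the jaws, 105 mm high, lips to 111 mm) carry the pliers upright by their 80 mm wide steel cross plate. The pliers lift out straight up; the ring hangs between the posts, so lift 100 mm before moving aside. Origin: underside, below the pliers' pivot
- pliers: loose steel circlip pliers, 0.28 kg, 172 mm tall, upright in the stand, tips down. Origin: the ring's centre (30 mm above the bench in the stand); z up, y from right to left handle (squeezing direction), +x from the handles' plane towards the ring. Pivot, handles and jaws lie in the plane x = -20 mm; pivot and cross plate at z = 78. The pivot is not crossed: squeezing the handles spreads the tips
- ring (a point): centre of the dark steel snap ring at the pliers' origin; the ring is hooked on the tips and stays on them, 3 mm thick, outside diameter about 35 mm, ears towards the handles' plane; free it is too narrow for the stub (19 mm across), fully spread its inside is 28 mm wide. The jaws stand 20 mm beside the ring's centre, clear of the stub
- grip (a point): point midway between the handles to squeeze at: pliers' x = -20, y = 0, z = 143 mm (173 mm above the bench in the stand). The black handles reach from z = 96 to 172 mm, are 20 mm wide along x and 40 mm over their outer faces when fully squeezed (then parallel), about 48 mm here when free
- jaw_left (a joint): turn of the left (+y) handle and jaw: 0 free, 0.064 rad at its stop = fully spread; a spring pushes it back, about 9 N at the handles reaches the stop, and any firmer grip just rests on the stop
- jaw_right (a joint): the same for the right jaw
- bearing: bystander: loose steel ball bearing, diameter 42 mm, 12 mm high, beyond the work
- spanner: bystander: loose steel spanner, 170 mm long, lying beyond the work
- jar: bystander: loose clear jar with steel cap, diameter 56 mm, 75 mm tall, beyond the work
Mind the look-alikes: they are no part of the job. Of the things shaped like the pliers, the steel one is meant.

How it is judged:
By the outcome, as a careful person would: the job done as asked, in the order asked, and still so for the second after the job is handed in, while the arm keeps its last pose, push and grip.
It also fails if it takes over 64 s, if anything falls off the work surface, if the arm or the gripper's body presses on something with over 40 N, if the wrist force passes 120 N, or if a joint passes its speed limit or range.

## Robot

A 6-joint arm with a two-finger parallel gripper is mounted at the origin on the work surface. World frame = base frame: x ahead of the robot, y to its left, z up, the work surface at z = 0. Lengths are in m, angles in rad, forces in N, time in s.
With the tool pointing down it reaches from about 0.275 to 0.85 m from the base axis. Payload 5.2 kg.
Tool frame: the origin (TCP) lies between the finger pads; the fingertips stand ahead of it and the grasp point (between the pads) lies 2 mm behind it (arm.tcp_to_tips is the z of the fingertips in the tool frame, in m); z points along the fingers, y is the direction in which the jaws open and shut (so a half turn about z gives the same grasp; the last joint's range is limited). The gripper opens to 85 mm and grips with 20 to 120 N. Pads are 22 mm wide; open, the fingers measure 114 mm over their backs; the gripper's body (76 mm by 85 mm) begins 54 mm behind the grasp point. The pads swing forward as they close: fully open they stand 13 mm farther back than shut.
Start: joints at [1.105, 0.259, 1.535, -0, 1.348, -0.203], TCP at [0.143, 0.531, 0.248] pointing down, gripper open.
Joint ranges: [-3.14, 3.14], [-0.91, 2.08], [0.19, 2.58], [-1.22, 4.36], [0.22, 2.71], [-3.12, 3.12]. Speed limits (rad/s): [2.57, 2.57, 3.14, 3.14, 3.14, 3.14].

## Interface

Orientations are given as a rotation vector (axis times angle).
In Python, from cell import arm gives the robot as it stands. The module is installed in compiled form; this text tells all that it offers.
- The arm moves only by the tool arm_command, never from a script. Its arguments are lists of equal length, an entry for each row: "offset": the shift along the tool's x, y, z in m, a list of three; "turn": the turn about the tool's z in degrees. In form: {"offset": [[dx, dy, dz], ...], "turn": [turn, ...]}. A call has 1 to 20 rows; each row is the pose to reach, as a shift and turn from the pose commanded when the call began, along the tool's axes at that moment; what a row does not reach only later rows make up. A row lasts 1/8 s, in which the tool goes at most 62.5 mm and 10.7 degrees, less where a joint would pass 70% of its speed; a pose out of reach is approached as far as the arm can. A call with a gripper value outside its range is refused whole. "fingers" is the opening, from 0 (shut) to 1 (fully open), set as the call begins (left out, the last holds). The fingers move at their own pace and stop on an object; "grip_force" is the grip in N (left out, the last holds). Time passes only in rows, so rows that repeat a pose let the fingers close. It gives the time, the measured TCP pose, the force and the opening at its end, in the units of the state.
- arm.get_obs(): the state, without advancing time (a new reading comes with each control period).
- arm.camera(name): name is "side" or "top"; returns a dict with "img" (384x512x3 uint8, blue, green, red), "fx", "fy", "cx", "cy" (pixels), "R" (3x3) and "t" (3): a world point X has camera coordinates R X + t. Camera axes: x right, y down, z forward; pixel columns grow to the right and rows downward; lengths in m; the calibration is good to about 2 mm. A picture is of the moment at which its call begins. There is no depth.
- arm.job_done(): hands the job in, once; it reports no verdict.
The state is a dict: "t": time; "q": joint angles; "dq": joint speeds; "joint_efforts": joint torques, N m; "tool_pos": TCP position; "tcp_rot": TCP orientation; "contact_force": force on the tool from outside, world axes, zero at the start; "torque": the same for the moment, N m; "gripper_width": finger opening in m.
Only numpy, scipy, OpenCV 4.12 (cv2) and the standard library are available. Lean on these libraries where they do the work, as an engineer would, in place of code of your own. Each camera call takes 0.05 s, during which the arm holds its last target.

## Working session

There is one attempt and no reset: what is moved stays moved. The work goes in short steps, Python scripts to look and compute and a tool call to move; the robot and the scene stay as the last step left them, time stands still between calls to the robot, and variables do not carry over. Pictures are saved under pics/ and viewed, and the job is handed in when it is done.

Besides the shell and the picture viewer there is one more tool, called after "Request:" by a JSON object that holds its "op" and its "data", one argument or row to a line. arm_command: Moves the arm, as the interface text tells. Its arguments: {"type":"object","properties":{"offset":{"type":"array"},"turn":{"type":"array"},"fingers":{"type":"number"},"grip_force":{"type":"number"}},"required":["offset","turn"]}

```bash
mkdir -p pics; cat > h.py <<'E'
import numpy as np, cv2
from cell import arm
def snap(n,tag):
    c=arm.camera(n); cv2.imwrite(f'pics/{tag}_{n}.png',c['img']); np.savez(f'pics/{tag}_{n}.npz',**c); return c
def load(n,tag): return dict(np.load(f'pics/{tag}_{n}.npz'))
def atz(c,u,v,z):
    R=c['R'];t=c['t'];C=-R.T@t
    d=R.T@np.array([(u-c['cx'])/c['fx'],(v-c['cy'])/c['fy'],1]); return C+d*(z-C[2])/d[2]
def proj(c,X):
    p=c['R']@np.array(X)+c['t']; return p[0]/p[2]*c['fx']+c['cx'],p[1]/p[2]*c['fy']+c['cy']
def crop(c,u0,v0,u1,v1,s,name):
    cv2.imwrite('pics/'+name,cv2.resize(c['img'][v0:v1,u0:u1],None,fx=s,fy=s,interpolation=cv2.INTER_CUBIC))
E
python3 - <<'E'
from h import *
for n in('side','top'):
    c=snap(n,'a'); print(n,c['fx'],c['cx'],c['cy'],-c['R'].T@c['t']); print(c['R'])
o=arm.get_obs();print(o,arm.tcp_to_tips)
E
```

```text
side 433.35881182335515 253.79343493998928 181.82998614985345 [ 0.43698452 -0.66320051  0.82441053]
[[ 0.97013701 -0.24222882 -0.0126249 ]
 [-0.18192293 -0.69220931 -0.69839123]
 [ 0.16043141  0.67983194 -0.71560485]]
top 353.0232402441156 250.74615239527378 192.8992299563282 [0.51708611 0.00802772 0.86173377]
[[ 0.01710048 -0.99985144 -0.00216347]
 [-0.99610829 -0.01684927 -0.08651229]
 [ 0.08646299  0.00363446 -0.99624843]]
{'t': 0.1, 'q': array([ 1.10519750e+00,  2.59256707e-01,  1.53593684e+00,  6.45172209e-06,
        1.34798699e+00, -2.02810355e-01]), 'dq': array([-1.85521169e-03, -7.04391272e-04, -3.28120934e-03, -7.63495329e-04,
       -1.61438110e-04, -1.01560340e-05]), 'joint_efforts': array([ 1.71930285e-03, -4.46977794e+01, -2.91249686e+01, -2.13540484e-04,
        6.29833885e-03, -2.16822161e-05]), 'tool_pos': array([0.14266243, 0.53073687, 0.24757978]), 'tcp_rot': array([-4.11533521e-01, -3.11398929e+00,  2.35261404e-03]), 'contact_force': array([0.10570361, 0.49817466, 0.44854639]), 'torque': array([ 0.03105701, -0.01966635, -0.00371081]), 'gripper_width': 0.08553685179328872} 0.017
```

View pics/a_top.png

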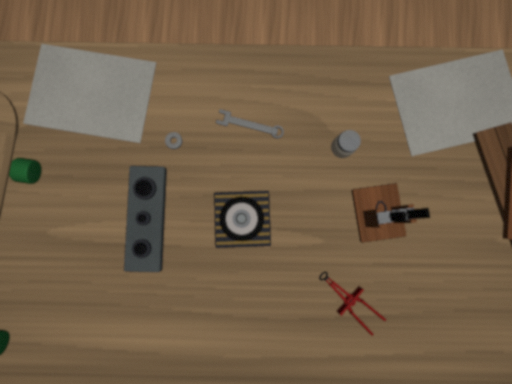

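View pics/a_side.png

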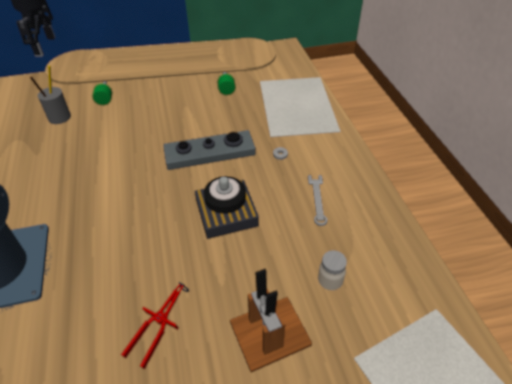

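The top view shows the key box at (145,218), the wheel at (241,218) and the stand with the steel pliers at (385,213). The red pliers are the look-alike. I'll enlarge each of these.

```bash
python3 - <<'E'
from h import *
c=load('top','a'); crop(c,115,155,175,285,4.5,'k_top.png'); crop(c,205,180,285,260,7,'w_top.png'); crop(c,340,170,440,250,7.5,'p_top.png')
a=cv2.imread('pics/k_top.png'); b=cv2.imread('pics/w_top.png'); 
a=cv2.copyMakeBorder(a,0,600-a.shape[0],0,0,0) if a.shape[0]<600 else a[:600]
b=cv2.copyMakeBorder(b,0,600-b.shape[0],0,0,0)
m=np.hstack([a,b[:, :530]]); m=np.clip(m.astype(float)*1.5,0,255).astype('uint8');cv2.imwrite('pics/m1.png',m);print(m.shape,a.shape)
c=load('side','a'); crop(c,215,255,325,375,5,'p_side.png')
E
```

```text
(600, 800, 3) (600, 270, 3)
```

View pics/m1.png

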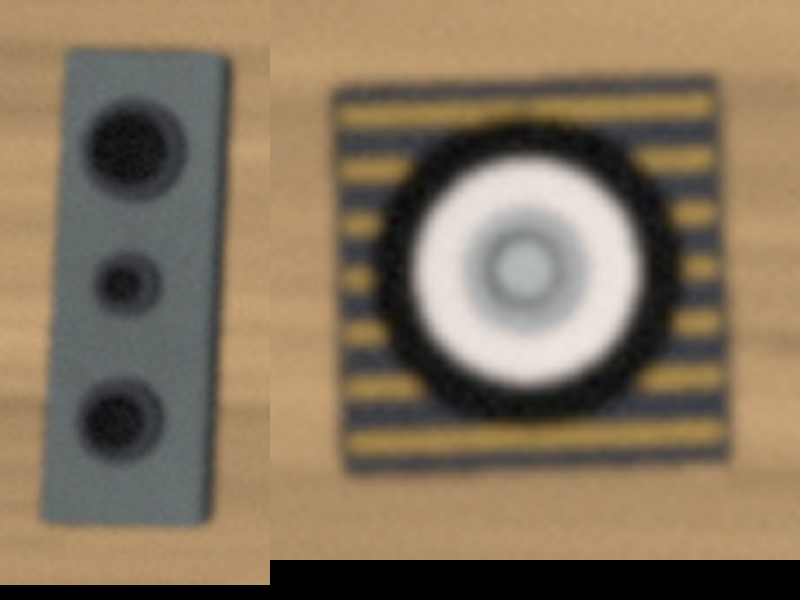

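View pics/p_top.png

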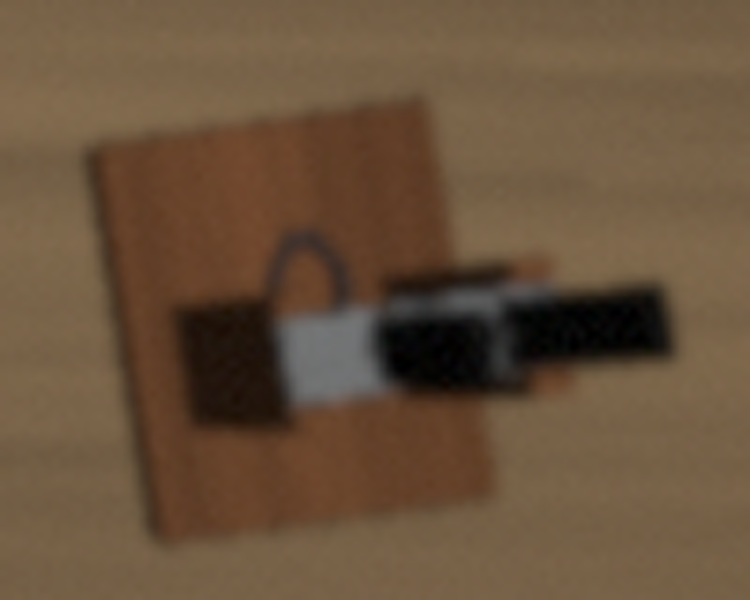

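View pics/p_side.png

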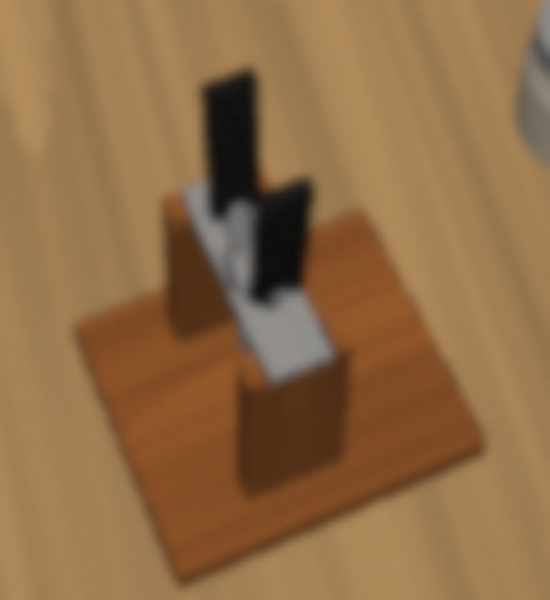

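```bash
python3 - <<'E'
from h import *
T=load('top','a');S=load('side','a')
k=lambda x,y:(x/4.5+115,y/4.5+155)
w=lambda x,y:((x-270)/7+205,y/7+180)
p=lambda x,y:(x/7.5+340,y/7.5+170)
s=lambda x,y:(x/5+215,y/5+255)
K=[atz(T,*k(*q),.048) for q in((128,148),(124,284),(117,420))];print('keys L,S,M',K, [np.linalg.norm(K[i+1]-K[i]) for i in(0,1)])
C=[atz(T,*k(*q),.038) for q in((135,149),(128,285),(121,421))];print('collars',C)
print('box',[atz(T,*k(*q),.03) for q in((68,50),(42,522))])
print('stub',atz(T,*w(524,265),.121),'wash',atz(T,*w(526,269),.095),'wheel',atz(T,*w(527,270),.09))
B=[atz(T,*p(*q),.015) for q in((92,152),(428,98),(495,495),(158,543))];print('board',B,np.mean(B,0),[np.linalg.norm(B[i]-B[i-1]) for i in range(4)])
B=[atz(S,*s(*q),.015) for q in((80,328),(365,210),(485,440),(183,577))];print('boardS',B,np.mean(B,0))
# cross plate: handles tops z=.202
for n,q in (('hl inner..',(380,350)),('right outer top',(668,320))): print(n,atz(T,*p(*q),.202))
for q in ((232,78),(292,188)): print('hS',atz(S,*s(*q),.202))
print('plate S', [atz(S,*s(*q),.111) for q in ((185,187),(275,380),(333,355))])
E
```

```text
keys L,S,M [array([0.59515861, 0.25989789, 0.048     ]), array([0.52527662, 0.25891043, 0.048     ]), array([0.45639332, 0.25946097, 0.048     ])] [np.float64(0.06988896841898079), np.float64(0.0688854993118249)]
collars [array([0.59565598, 0.25931846, 0.038     ]), array([0.52489661, 0.2598996 , 0.038     ]), array([0.45517447, 0.26047223, 0.038     ])]
box [array([0.64846044, 0.29951429, 0.03      ]), array([0.40229296, 0.30145067, 0.03      ])]
stub [0.52860181 0.02963517 0.121     ] wash [0.52778168 0.02975063 0.095     ] wheel [0.52754606 0.02957479 0.09      ]
board [array([ 0.60106787, -0.2331618 ,  0.015     ]), array([ 0.62033408, -0.34123691,  0.015     ]), array([ 0.49386953, -0.36010353,  0.015     ]), array([ 0.47691926, -0.2530976 ,  0.015     ])] [ 0.54804768 -0.29689996  0.015     ] [np.float64(0.12573907237259233), np.float64(0.1097789465216464), np.float64(0.12786411639925857), np.float64(0.10834012365303501)]
boardS [array([ 0.48109489, -0.25709497,  0.015     ]), array([ 0.6062397 , -0.23548697,  0.015     ]), array([ 0.6217884 , -0.34022931,  0.015     ]), array([ 0.49761263, -0.3616055 ,  0.015     ])] [ 0.55168391 -0.29860419  0.015     ]
hl inner.. [ 0.53430573 -0.25100998  0.202     ]
right outer top [ 0.54297294 -0.32267206  0.202     ]
hS [ 0.53857943 -0.27638034  0.202     ]
hS [ 0.54677718 -0.32097305  0.202     ]
plate S [array([ 0.52478904, -0.26071921,  0.111     ]), array([ 0.53699949, -0.34060847,  0.111     ]), array([ 0.5589183 , -0.33685365,  0.111     ])]
```

```bash
cat >> h.py <<'E'
from scipy.spatial.transform import Rotation as Ro
def go(x,y,z,jaw=None):
    """offset in tool axes to world point; jaw = world angle (deg) wanted for tool y axis mod 180"""
    o=arm.get_obs(); R=Ro.from_rotvec(o['tcp_rot']).as_matrix()
    d=R.T@(np.array([x,y,z])-o['tool_pos']); a=np.degrees(np.arctan2(R[1,1],R[0,1]))
    t=None
    if jaw is not None:
        t=-(jaw-a); t=(t+90)%180-90   # tool z down -> sign flipped
    print('offset mm',np.round(d*1e3,1),'turn',t,'jaw now',round(a,2),'q6',round(o['q'][5],3))
def ob():
    o=arm.get_obs();print(round(o['t'],2),np.round(o['tool_pos'],4),np.round(o['tcp_rot'],3),'F',np.round(o['contact_force'],2),'w',round(o['gripper_width'],4))
E
python3 - <<'E'
from h import *
o=arm.get_obs();print(Ro.from_rotvec(o['tcp_rot']).as_matrix().round(4))
go(.5253,.2592,.20);go(.5253,.2592,.08)
E
```

```text
[[-9.657e-01  2.598e-01 -7.000e-04]
 [ 2.598e-01  9.657e-01 -1.400e-03]
 [ 3.000e-04 -1.600e-03 -1.000e+00]]
offset mm [-440.1 -162.7   47.7] turn None jaw now 74.94 q6 -0.203
offset mm [-440.1 -162.6  167.7] turn None jaw now 74.94 q6 -0.203
```

Request:
{"op": "arm_command", "data": {
  "offset": [
    [-0.05,-0.0185,0.005],
    [-0.1,-0.037,0.011],
    [-0.15,-0.0555,0.016],
    [-0.2,-0.074,0.022],
    [-0.25,-0.0924,0.027],
    [-0.3,-0.1109,0.033],
    [-0.35,-0.1294,0.038],
    [-0.4,-0.1479,0.043],
    [-0.43,-0.159,0.047],
    [-0.4401,-0.1627,0.048],
    [-0.4401,-0.1627,0.08],
    [-0.4401,-0.1627,0.13],
    [-0.4401,-0.1627,0.167],
    [-0.4401,-0.1627,0.167],
    [-0.4401,-0.1627,0.167]
  ],
  "turn": [0,0,0,0,0,0,0,0,0,0,0,0,0,0,0],
  "fingers": 0,
  "grip_force": 30
}}

```text
t: 1.98
tool_pos: [0.526, 0.2605, 0.0827]
tcp_rot: [0.41, 3.113, 0.001]
contact_force: [-0.8, -0.9, 0.1]
gripper_width: -0.0001
```

```bash
python3 - <<'E'
from h import *
ob(); c=snap('side','b'); crop(c,150,110,270,200,6,'b1.png'); c=snap('top','b')
go(.5253,.2592,.08);go(.5253,.2592,.059)
E
```

```text
1.98 [0.526  0.2605 0.0827] [4.100e-01 3.113e+00 1.000e-03] F [-0.77 -0.89  0.12] w -0.0001
offset mm [ 1.1 -1.6  3.5] turn None jaw now 74.97 q6 -1.039
offset mm [ 1.2 -1.6 24.5] turn None jaw now 74.97 q6 -1.039
```

View pics/b1.png

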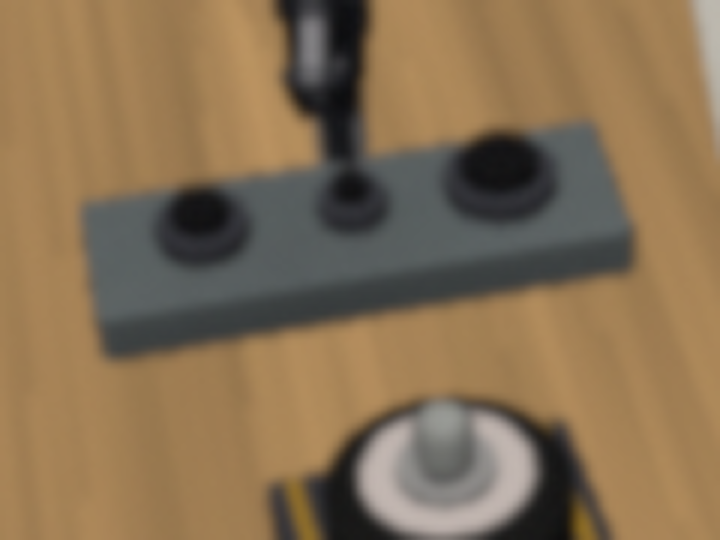

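The shut fingers are above the small key, which is the middle one at (352,185) in the crop. I'll press it now, in steps.

Request:
{"op": "arm_command", "data": {
  "offset": [
    [0,0,0.008],
    [0,0,0.014],
    [0,0,0.017],
    [0,0,0.019],
    [0,0,0.02],
    [0,0,0.02]
  ],
  "turn": [0,0,0,0,0,0]
}}

```text
t: 2.82
tool_pos: [0.526, 0.2598, 0.0629]
tcp_rot: [0.411, 3.113, 0.001]
contact_force: [-3.6, -1.3, 12.6]
gripper_width: -0.0
```

```bash
python3 - <<'E'
from h import *
c=snap('side','c'); crop(c,150,110,270,200,6,'c1.png'); ob()
E
```

```text
2.88 [0.526  0.2598 0.0629] [4.110e-01 3.113e+00 1.000e-03] F [-3.14 -0.12 12.75] w -0.0002
```

View pics/c1.png

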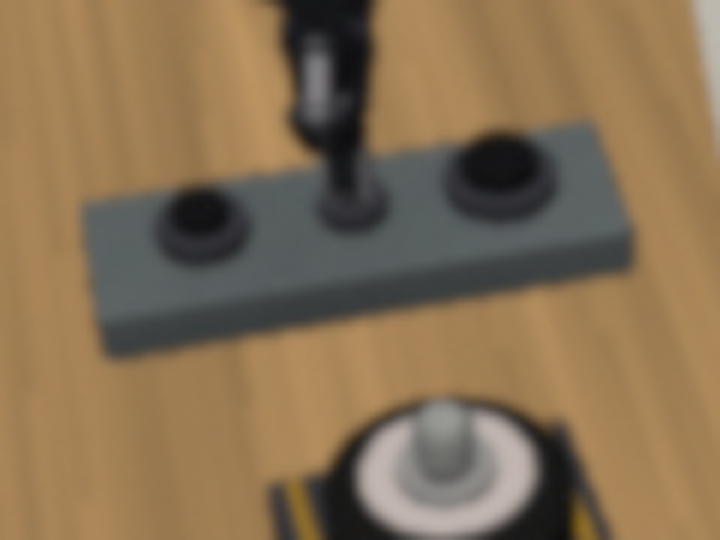

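Request:
{"op": "arm_command", "data": {
  "offset": [
    [0,0,0.001],
    [0,0,0.001],
    [0,0,0.001]
  ],
  "turn": [0,0,0]
}}

```text
t: 3.25
tool_pos: [0.526, 0.2598, 0.0628]
tcp_rot: [0.411, 3.113, 0.001]
contact_force: [-5.2, -1.6, 18.6]
gripper_width: 0.0001
```

```bash
python3 - <<'E'
from h import *
c=load('side','c')
for z in (.038,.042,.046,.048): 
    u,v=proj(c,(.526,.2598,z)); print(z,(u-150)*6,(v-110)*6)
b=load('side','b')
for X in ((.5251,.2594,.048),(.5251,.2594,.038)):
    u,v=proj(b,X); print((u-150)*6,(v-110)*6)
u,v=proj(b,(.526,.2605,.0827-.017));print('tip b',(u-150)*6,(v-110)*6)
d=c['img'].astype(int); crop(c,195,125,225,155,18,'c2.png')
crop(load('side','b'),195,125,225,155,18,'b2.png')
cv2.imwrite('pics/bc.png',np.clip(1.6*np.hstack([cv2.imread('pics/b2.png'),cv2.imread('pics/c2.png')])[:,:].astype(float),0,255)[::1,::1].astype('uint8')[:, :])
i=cv2.imread('pics/bc.png'); cv2.imwrite('pics/bc.png',cv2.resize(i,(800,400)))
E
```

```text
0.038 347.9817909694363 202.41888845477467
0.042 347.21798366107606 195.82974140910318
0.046 346.450528811809 189.2091280719627
0.048 346.06542538454505 185.88695102251626
344.28296989741494 186.75885443245159
346.2105912419597 203.29132604428298
tip b 342.35719358172537 155.18313824195104
```

View pics/bc.png

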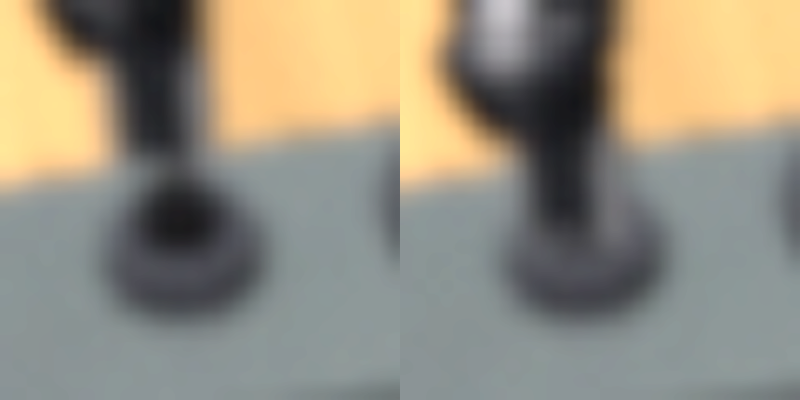

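Request:
{"op": "arm_command", "data": {
  "offset": [
    [0,0,-0.004],
    [0,0,-0.012],
    [0,0,-0.03],
    [0,0,-0.03],
    [0,0,-0.03]
  ],
  "turn": [0,0,0,0,0]
}}

```text
t: 3.88
tool_pos: [0.5251, 0.2595, 0.0896]
tcp_rot: [-0.412, -3.113, 0.001]
contact_force: [0.0, 0.3, 0.2]
gripper_width: -0.0002
```

```bash
python3 - <<'E'
from h import *
ob()
b=load('side','b')
for n,q in (('M',(203,212)),('S',(352,186)),('L',(500,163))): print(n,atz(b,q[0]/6+150,q[1]/6+110,.048))
for n,q in (('M',(202,230)),('S',(353,204)),('L',(500,180))): print(n,'collar',atz(b,q[0]/6+150,q[1]/6+110,.038))
go(.4565,.2600,.0885)
E
```

```text
3.88 [0.5251 0.2595 0.0896] [-4.120e-01 -3.113e+00  1.000e-03] F [0.02 0.26 0.19] w -0.0002
M [0.45967708 0.25845267 0.048     ]
S [0.52863342 0.25901782 0.048     ]
L [0.5980284  0.25759275 0.048     ]
M collar [0.45785463 0.25788518 0.038     ]
S collar [0.52805938 0.25809622 0.038     ]
L collar [0.5975081  0.25738051 0.038     ]
offset mm [ 66.4 -17.3   1.2] turn None jaw now 74.94 q6 -1.039
```

Request:
{"op": "arm_command", "data": {
  "offset": [
    [0.03,-0.008,0],
    [0.0554,-0.0148,0],
    [0.0654,-0.0176,0],
    [0.0654,-0.0176,0.01],
    [0.0654,-0.0176,0.018],
    [0.0654,-0.0176,0.022],
    [0.0654,-0.0176,0.024],
    [0.0654,-0.0176,0.024]
  ],
  "turn": [0,0,0,0,0,0,0,0]
}}

```text
t: 4.88
tool_pos: [0.4583, 0.2595, 0.0664]
tcp_rot: [0.412, 3.114, -0.0]
contact_force: [0.4, -1.2, 2.6]
gripper_width: 0.0001
```

Request:
{"op": "arm_command", "data": {
  "offset": [
    [0,0,0.002],
    [0,0,0.004],
    [0,0,0.0055],
    [0,0,0.0065],
    [0,0,0.0065],
    [0,0,0.0065]
  ],
  "turn": [0,0,0,0,0,0]
}}

```text
t: 5.62
tool_pos: [0.4584, 0.2596, 0.0627]
tcp_rot: [0.411, 3.112, 0.001]
contact_force: [-7.2, -5.4, 27.0]
gripper_width: -0.0001
```

Request:
{"op": "arm_command", "data": {
  "offset": [
    [0,0,-0.004],
    [0,0,-0.012],
    [0,0,-0.0305],
    [-0.0,0.0,-0.0305],
    [-0.045,0.012,-0.0305],
    [-0.09,0.024,-0.0305],
    [-0.125,0.0333,-0.0305],
    [-0.1343,0.0356,-0.0305],
    [-0.1343,0.0356,-0.0205],
    [-0.1343,0.0356,-0.0125],
    [-0.1343,0.0356,-0.0085],
    [-0.1343,0.0356,-0.0065],
    [-0.1343,0.0356,-0.0065]
  ],
  "turn": [0,0,0,0,0,0,0,0,0,0,0,0,0]
}}

```text
t: 7.25
tool_pos: [0.5963, 0.2594, 0.0666]
tcp_rot: [-0.411, -3.114, -0.0]
contact_force: [-1.5, 0.5, 3.1]
gripper_width: 0.0
```

Request:
{"op": "arm_command", "data": {
  "offset": [
    [0,0,0.002],
    [0,0,0.004],
    [0,0,0.005],
    [0,0,0.0055],
    [0,0,0.0055]
  ],
  "turn": [0,0,0,0,0]
}}

```text
t: 7.88
tool_pos: [0.597, 0.2594, 0.0629]
tcp_rot: [0.411, 3.113, 0.001]
contact_force: [-6.3, -1.0, 14.6]
gripper_width: -0.0003
```

Request:
{"op": "arm_command", "data": {
  "offset": [
    [0,0,-0.006],
    [0,0,-0.03],
    [0,0,-0.08],
    [0,0,-0.13],
    [-0.0046,-0.0276,-0.18],
    [-0.0139,-0.0829,-0.22],
    [-0.0232,-0.1382,-0.24],
    [-0.0325,-0.1935,-0.24],
    [-0.0418,-0.2488,-0.24],
    [-0.0511,-0.3041,-0.24],
    [-0.0604,-0.3594,-0.24],
    [-0.0697,-0.4147,-0.24],
    [-0.079,-0.47,-0.24],
    [-0.0873,-0.52,-0.24],
    [-0.0912,-0.543,-0.24],
    [-0.0929,-0.5529,-0.24],
    [-0.0929,-0.5529,-0.24],
    [-0.0929,-0.5529,-0.24]
  ],
  "turn": [0,0,0,0,0,-5,-10,-15,-20,-24.8,-24.8,-24.8,-24.8,-24.8,-24.8,-24.8,-24.8,-24.8],
  "fingers": 1
}}

```text
t: 10.12
tool_pos: [0.5433, -0.2973, 0.301]
tcp_rot: [-0.269, 3.13, 0.001]
contact_force: [-0.4, -0.2, 0.1]
gripper_width: 0.0856
```

```bash
python3 - <<'E'
from h import *
ob(); c=snap('side','d'); t=snap('top','d'); go(.543,-.299,.175,99.7); print(arm.get_obs()['q'])
A=c['img'][185:375,200:330]; B=t['img'][150:260,330:450]
A=cv2.resize(A,None,fx=3,fy=3,interpolation=2);B=cv2.resize(B,None,fx=3.3,fy=3.3,interpolation=2)
h=max(A.shape[0],B.shape[0]);f=lambda a:cv2.copyMakeBorder(a,0,h-a.shape[0],0,0,0)
cv2.imwrite('pics/d1.png',np.hstack([f(A),f(B)]))
E
```

```text
10.12 [ 0.5433 -0.2973  0.301 ] [-2.69e-01  3.13e+00  1.00e-03] F [-0.37 -0.24  0.07] w 0.0856
offset mm [  0.7  -1.5 126.1] turn 0.15167354015460432 jaw now 99.85 q6 -2.424
[-6.80842140e-01  3.58278171e-01  1.26821797e+00  2.91891706e-04
  1.51473534e+00 -2.42359893e+00]
```

View pics/d1.png

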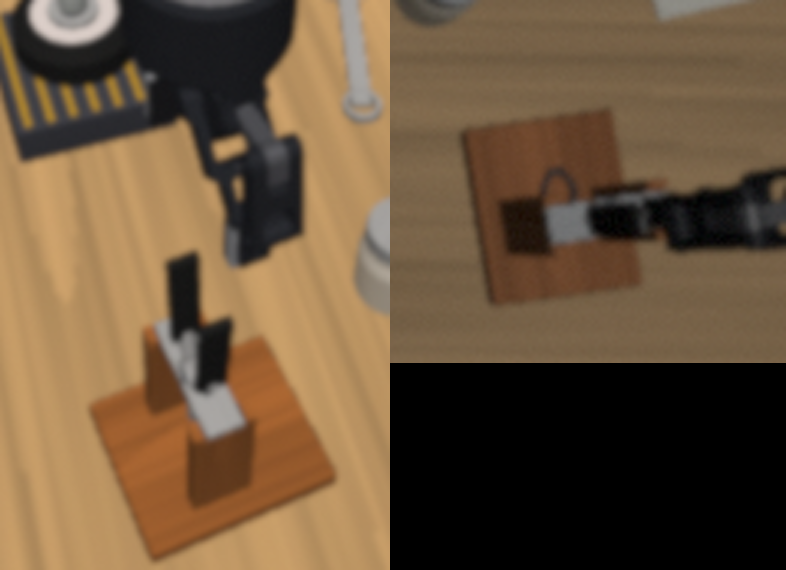

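Request:
{"op": "arm_command", "data": {
  "offset": [
    [0,0,0.03],
    [0,0,0.06],
    [0,0,0.06],
    [0,0,0.06]
  ],
  "turn": [0,0,0,0]
}}

```text
t: 10.72
tool_pos: [0.5435, -0.2987, 0.2422]
tcp_rot: [-0.268, 3.129, -0.002]
contact_force: [-0.6, 1.4, 0.4]
gripper_width: 0.0858
```

```bash
python3 - <<'E'
from h import *
ob(); c=snap('side','e'); t=snap('top','e'); go(.5415,-.2985,.173,99.7)
A=c['img'][185:375,200:330]; B=t['img'][150:260,330:450]
A=cv2.resize(A,None,fx=3,fy=3,interpolation=2);B=cv2.resize(B,None,fx=3.3,fy=3.3,interpolation=2)
h=max(A.shape[0],B.shape[0]);f=lambda a:cv2.copyMakeBorder(a,0,h-a.shape[0],0,0,0)
cv2.imwrite('pics/e1.png',np.hstack([f(A),f(B)]))
E
```

```text
10.72 [ 0.5435 -0.2987  0.2422] [-2.680e-01  3.129e+00 -2.000e-03] F [-0.64  1.41  0.41] w 0.0858
offset mm [ 2.2  1.2 69.7] turn 0.06527381000084631 jaw now 99.77 q6 -2.424
```

View pics/e1.png

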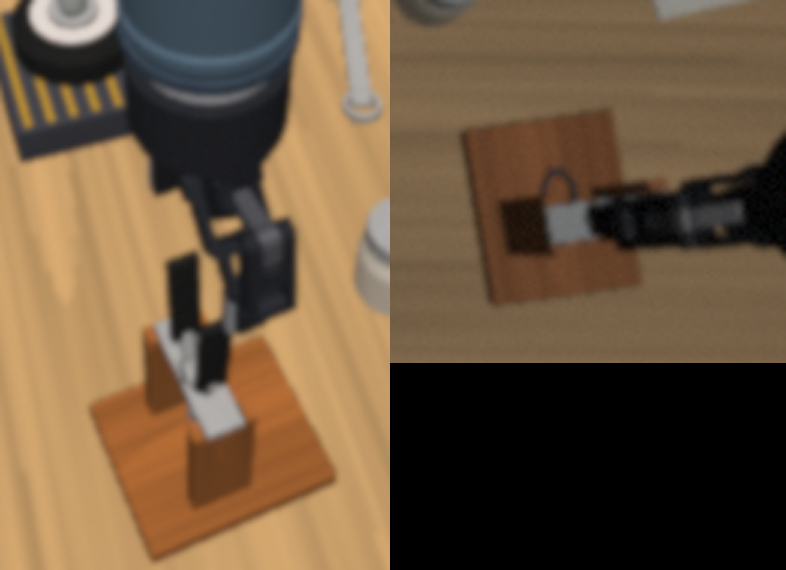

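```bash
python3 - <<'E'
from h import *
c=load('side','e');t=load('top','e')
y=np.array([-.1685,.9857,0])
P=np.array([.5435,-.2987,.240])
x=np.array([.9857,.1685,0])
for s in(-1,1):
  for a in(-1,1):
    u,v=proj(c,P+s*.0428*y+a*.011*x);U,V=proj(t,P+s*.0428*y+a*.011*x);print(s,a,'S',(u-200)*3,(v-185)*3,'T',(U-330)*3.3+390,(V-150)*3.3)
# handles at grip z and top for assumed pose
G=np.array([.5415,-.2985,0])
for s in(-1,1):
  for a in(-1,1):
    q=G+s*.026*y+a*.010*x+[0,0,.202]; u,v=proj(c,q);U,V=proj(t,q);print('h',s,a,'S',(u-200)*3,(v-185)*3,'T',(U-330)*3.3+390,(V-150)*3.3)
E
```

```text
-1 -1 S 220.28246959161356 324.3995794365012 T 790.6144303864168 211.0860219708344
-1 1 S 259.5037943905088 308.5044028626625 T 782.3564085963311 170.2993054191374
1 -1 S 152.4414989256174 195.93844981814422 T 632.4216328072821 235.54985814976374
1 1 S 189.20766478791876 182.34933569960197 T 624.6321349511643 194.62698923329367
h -1 -1 S 203.19700677112309 335.2024075172431 T 722.8204914873024 219.2154678591226
h -1 1 S 237.063807333996 321.44686450441196 T 715.9156732365166 184.21935004396482
h 1 -1 S 163.71202959908828 258.4421432478241 T 632.2138979951816 233.22534097517422
h 1 1 S 196.32166428645746 245.8909315735674 T 625.5391955723849 198.1623694327535
```

Request:
{"op": "arm_command", "data": {
  "offset": [
    [0.0035,0.001,0.01],
    [0.0035,0.001,0.03],
    [0.0035,0.001,0.05],
    [0.0035,0.001,0.067],
    [0.0035,0.001,0.067],
    [0.0035,0.001,0.067]
  ],
  "turn": [0,0,0,0,0,0]
}}

```text
t: 11.58
tool_pos: [0.5396, -0.2988, 0.1744]
tcp_rot: [-0.267, 3.13, -0.001]
contact_force: [0.2, -0.4, 0.3]
gripper_width: 0.0856
```

```bash
python3 - <<'E'
from h import *
ob(); c=snap('side','f'); t=snap('top','f'); go(.540,-.2985,.173,99.7)
A=c['img'][205:375,200:330]; B=t['img'][150:260,330:450]
A=cv2.resize(A,None,fx=3.3,fy=3.3,interpolation=2);B=cv2.resize(B,None,fx=3,fy=3,interpolation=2)
h=max(A.shape[0],B.shape[0]);f=lambda a:cv2.copyMakeBorder(a,0,h-a.shape[0],0,0,0)
cv2.imwrite('pics/f1.png',np.hstack([f(A),f(B)]))
E
```

```text
11.57 [ 0.5396 -0.2988  0.1744] [-2.67e-01  3.13e+00 -1.00e-03] F [ 0.19 -0.4   0.34] w 0.0856
offset mm [-0.3  0.4  1.8] turn 0.04360767769820484 jaw now 99.74 q6 -2.427
```

View pics/f1.png

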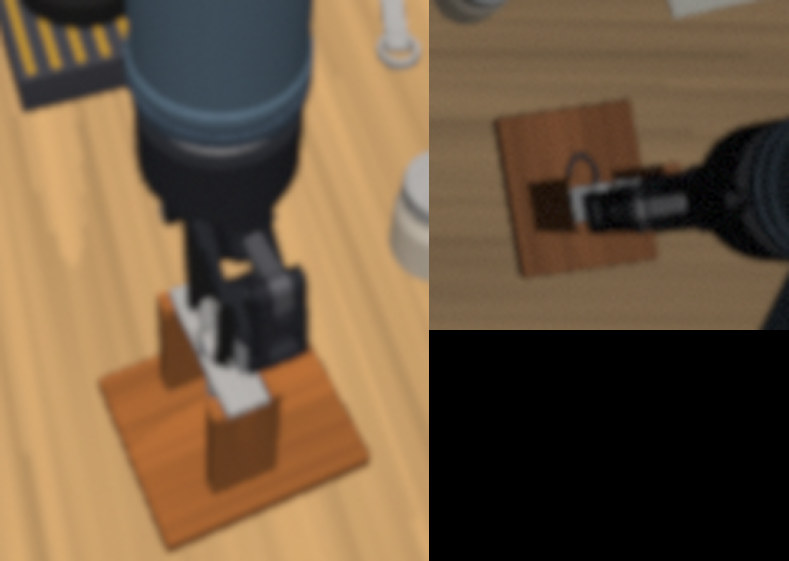

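Request:
{"op": "arm_command", "data": {
  "offset": [
    [0,0,0.001],
    [0,0,0.001],
    [0,0,0.001],
    [0,0,0.001],
    [0,0,0.001],
    [0,0,0.001],
    [0,0,0.001],
    [0,0,0.001]
  ],
  "turn": [0,0,0,0,0,0,0,0],
  "fingers": 0,
  "grip_force": 60
}}

```text
t: 12.68
tool_pos: [0.5399, -0.2986, 0.1746]
tcp_rot: [-0.267, 3.128, -0.002]
contact_force: [-0.7, 1.3, 7.2]
gripper_width: 0.0367
```

```bash
python3 - <<'E'
from h import *
ob(); c=snap('side','g'); t=snap('top','g'); ob()
A=c['img'][265:350,225:305]; B=t['img'][190:240,355:425]
A=cv2.resize(A,None,fx=5,fy=5,interpolation=2);B=cv2.resize(B,None,fx=5.5,fy=5.5,interpolation=2)
h=max(A.shape[0],B.shape[0]);f=lambda a:cv2.copyMakeBorder(a,0,h-a.shape[0],0,0,0)
cv2.imwrite('pics/g1.png',np.clip(1.4*np.hstack([f(A),f(B)]).astype(float),0,255).astype('uint8'))
E
```

```text
12.68 [ 0.5399 -0.2986  0.1746] [-2.670e-01  3.128e+00 -2.000e-03] F [-0.71  1.28  7.22] w 0.0367
12.78 [ 0.5399 -0.2986  0.1746] [-2.670e-01  3.128e+00 -2.000e-03] F [-0.6   1.87  7.99] w 0.037
```

View pics/g1.png

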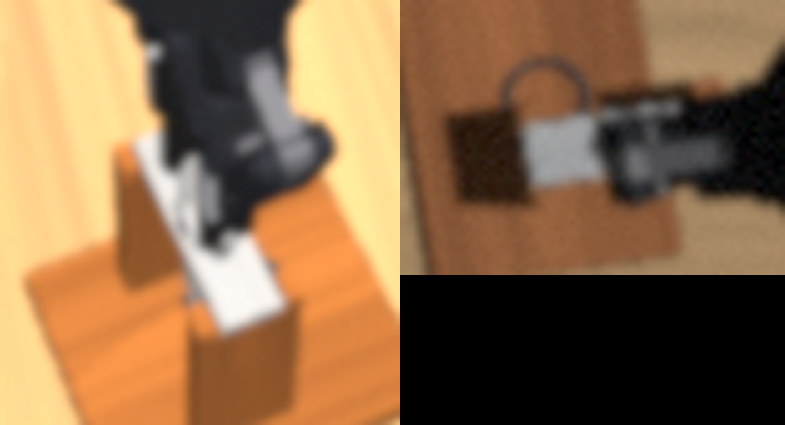

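Request:
{"op": "arm_command", "data": {
  "offset": [
    [0,0,-0.004],
    [0,0,-0.01],
    [0,0,-0.02],
    [0,0,-0.035],
    [0,0,-0.055],
    [0,0,-0.08],
    [0,0,-0.105],
    [0,0,-0.125],
    [0,0,-0.13],
    [0,0,-0.13],
    [0,0,-0.13]
  ],
  "turn": [0,0,0,0,0,0,0,0,0,0,0]
}}

```text
t: 14.15
tool_pos: [0.5389, -0.2982, 0.3017]
tcp_rot: [0.267, -3.129, -0.002]
contact_force: [-0.3, 0.2, -3.3]
gripper_width: 0.0367
```

```bash
python3 - <<'E'
from h import *
ob(); c=snap('side','h'); t=snap('top','h'); ob()
A=c['img'][165:335,205:335]; B=t['img'][170:250,340:440]
A=cv2.resize(A,None,fx=3,fy=3,interpolation=2);B=cv2.resize(B,None,fx=4,fy=4,interpolation=2)
h=max(A.shape[0],B.shape[0]);f=lambda a:cv2.copyMakeBorder(a,0,h-a.shape[0],0,0,0)
cv2.imwrite('pics/h1.png',np.clip(1.4*np.hstack([f(A),f(B)]).astype(float),0,255).astype('uint8'))
E
```

```text
14.15 [ 0.5389 -0.2982  0.3017] [ 2.670e-01 -3.129e+00 -2.000e-03] F [-0.26  0.19 -3.33] w 0.0367
14.25 [ 0.5389 -0.2983  0.3017] [ 2.670e-01 -3.129e+00 -2.000e-03] F [ 0.27  0.42 -2.76] w 0.037
```

View pics/h1.png

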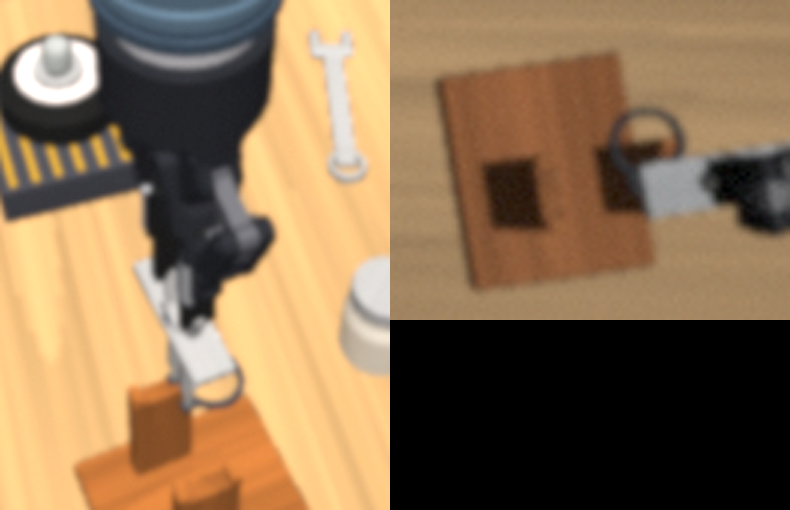

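```bash
python3 - <<'E'
from h import *
t=load('top','h');c=load('side','h')
A=c['img'][270:310,250:300]; B=t['img'][190:230,385:435]
A=cv2.resize(A,None,fx=8,fy=8,interpolation=2);B=cv2.resize(B,None,fx=8,fy=8,interpolation=2)
cv2.imwrite('pics/h2.png',np.clip(1.5*np.hstack([A,B]).astype(float),0,255).astype('uint8'))
P=np.array([.5389,-.2983,.157]); x=np.array([.9857,.168,0])
print(P+.02*x)
print(atz(t,405,205.75,.157))
for n,k in(('S',c),('T',t)): print(n,proj(k,P+.02*x))
E
```

```text
[ 0.558614 -0.29494   0.157   ]
[ 0.55771746 -0.29762672  0.157     ]
S (np.float64(275.37232802113215), np.float64(291.4483357047169))
T (np.float64(403.64261400287614), np.float64(205.2782729666969))
```

View pics/h2.png

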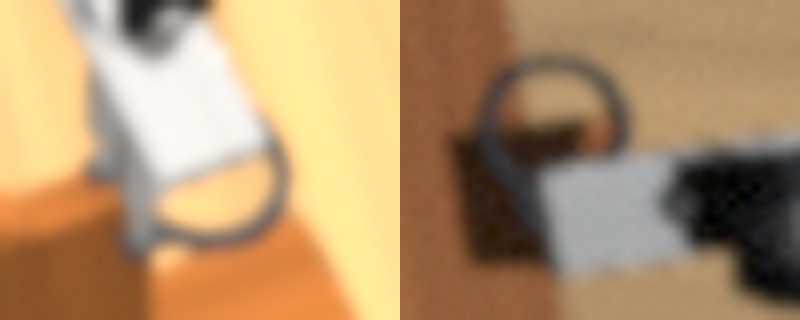

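Request:
{"op": "arm_command", "data": {
  "offset": [
    [-0.0012,0.015,0],
    [-0.0036,0.045,0],
    [-0.0068,0.085,0],
    [-0.01,0.125,0],
    [-0.0132,0.165,0],
    [-0.0164,0.205,0],
    [-0.0196,0.245,0],
    [-0.0225,0.28,0],
    [-0.0245,0.305,0],
    [-0.0256,0.319,0],
    [-0.0262,0.326,0],
    [-0.0262,0.326,0],
    [-0.0262,0.326,0],
    [-0.0262,0.326,0]
  ],
  "turn": [0,0,0,0,0,0,0,0,0,0,0,0,0,0]
}}

```text
t: 16.0
tool_pos: [0.51, 0.0265, 0.3027]
tcp_rot: [0.265, -3.13, 0.0]
contact_force: [0.5, -0.7, -2.9]
gripper_width: 0.0369
```

```bash
python3 - <<'E'
from h import *
ob(); c=snap('side','i'); t=snap('top','i'); ob(); go(.5,0,.3,99.7)
A=c['img'][130:220,180:270]; B=t['img'][175:265,200:290]
A=cv2.resize(A,None,fx=4.4,fy=4.4,interpolation=2);B=cv2.resize(B,None,fx=4.4,fy=4.4,interpolation=2)
cv2.imwrite('pics/i1.png',np.clip(1.4*np.hstack([A,B]).astype(float),0,255).astype('uint8'))
E
```

```text
16.0 [0.51   0.0265 0.3027] [ 0.265 -3.13   0.   ] F [ 0.53 -0.74 -2.88] w 0.0369
16.1 [0.51   0.0267 0.3027] [ 0.265 -3.13   0.   ] F [ 0.48  1.01 -3.32] w 0.0365
offset mm [ 14.3 -24.6   2.7] turn -0.006964549482518123 jaw now 99.69 q6 -1.906
```

View pics/i1.png

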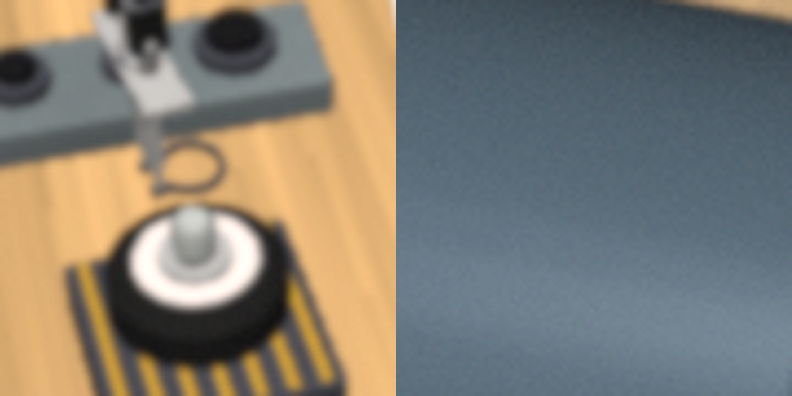

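```bash
cat >> h.py <<'E'
def big(c,u0,v0,w,h,s,name,g=1.4):
    A=cv2.resize(c['img'][v0:v0+h,u0:u0+w],None,fx=s,fy=s,interpolation=cv2.INTER_CUBIC)
    cv2.imwrite('pics/'+name,np.clip(g*A.astype(float),0,255).astype('uint8'))
E
python3 - <<'E'
from h import *
c=load('side','i'); big(c,200,155,50,45,13,'i2.png')
E
```

```text
(no output)
```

View pics/i2.png

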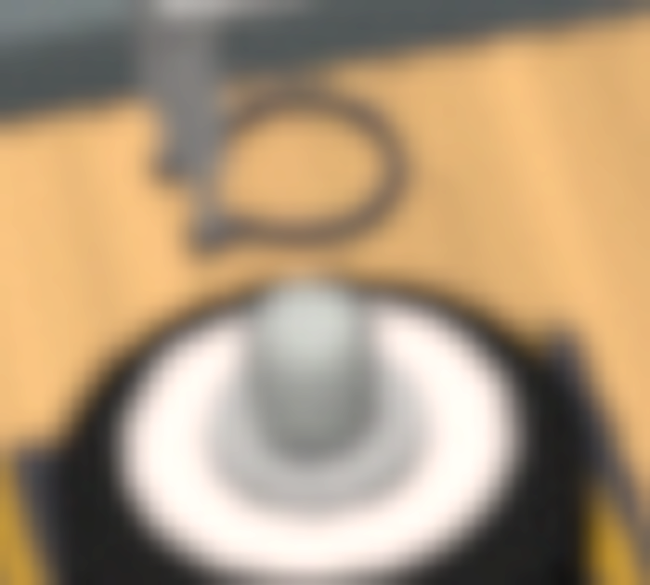

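```bash
cat >> h.py <<'E'
from scipy.optimize import least_squares
def circ(c,x,y,z,r):
    a=np.linspace(0,2*np.pi,361); return np.array([proj(c,(x+r*np.cos(k),y+r*np.sin(k),z)) for k in a])
def ext(c,x,y,z,r):
    q=circ(c,x,y,z,r); return dict(L=q[:,0].min(),R=q[:,0].max(),T=q[:,1].min(),B=q[:,1].max())
def fit(c,z,r,meas,x0,fr=False):
    f=lambda p:[ext(c,p[0],p[1],z,p[2] if fr else r)[k]-m for k,m in meas.items()]
    s=least_squares(f,list(x0)+([r] if fr else []),x_scale=.01,diff_step=1e-3); return s.x,np.array(s.fun)
E
python3 - <<'E'
from h import *
c=load('side','i'); U=lambda u:200+u/13; V=lambda v:155+v/13
print('ring mid',fit(c,.158,.0158,dict(R=U(398),T=V(97),B=V(235)),(.53,.03),True))
print('ring mid r fix',fit(c,.158,.0158,dict(R=U(398),T=V(97),B=V(235)),(.53,.03)))
print('washer',fit(c,.095,.020,dict(L=U(210),R=U(428)),(.53,.03)))
print('washer low',fit(c,.093,.020,dict(L=U(208),R=U(430),B=V(517)),(.53,.03),True))
print('stub',fit(c,.116,.012,dict(L=U(245),R=U(378)),(.53,.03)))
print('tyre',fit(c,.09,.05,dict(T=V(278)),(.528,.03)))
print('stubtop',{k:(round((v-(200 if k in'LR' else 155))*13)) for k,v in ext(c,.528,.03,.121,.0085).items()})
for n,a in(('washer',(.528,.03,.095,.02)),('stub116',(.528,.03,.116,.012)),('tyre',(.528,.03,.09,.05)),('white',(.528,.03,.09,.038))): print(n,{k:(round((v-(200 if k in'LR' else 155))*13)) for k,v in ext(c,*a).items()})
E
```

```text
ring mid (array([0.53072084, 0.02988011, 0.01702016]), array([-5.68434189e-13,  2.55795385e-13,  2.84217094e-13]))
ring mid r fix (array([0.53189077, 0.02951271]), array([ 1.57743394e-04,  3.88797669e-01, -3.71372652e-01]))
washer (array([0.53773313, 0.06651003]), array([-1.98951966e-13, -1.70530257e-13]))
washer low (array([0.529894  , 0.02796293, 0.01985428]), array([-3.41060513e-13, -3.12638804e-13,  3.69482223e-13]))
stub (array([0.53706587, 0.06358293]), array([-1.70530257e-13, -1.70530257e-13]))
tyre (array([0.52579237, 0.02161508]), array([9.28191753e-07]))
stubtop {'L': 248, 'R': 345, 'T': 285, 'B': 354}
washer {'L': 194, 'R': 418, 'T': 342, 'B': 504}
stub116 {'L': 230, 'R': 366, 'T': 291, 'B': 388}
tyre {'L': 28, 'R': 586, 'T': 245, 'B': 650}
white {'L': 95, 'R': 519, 'T': 291, 'B': 599}
```

Request:
{"op": "arm_command", "data": {
  "offset": [
    [0.0012,-0.0013,0.005],
    [0.0012,-0.0013,0.015],
    [0.0012,-0.0013,0.024],
    [0.0012,-0.0013,0.028],
    [0.0012,-0.0013,0.029],
    [0.0012,-0.0013,0.029],
    [0.0012,-0.0013,0.029]
  ],
  "turn": [0,0,0,0,0,0,0]
}}

```text
t: 16.98
tool_pos: [0.5091, 0.0257, 0.2742]
tcp_rot: [-0.267, 3.13, -0.0]
contact_force: [0.9, -0.1, -3.5]
gripper_width: 0.0369
```

```bash
python3 - <<'E'
from h import *
ob(); c=snap('side','j'); ob(); big(c,200,155,50,45,13,'j2.png')
E
```

```text
16.98 [0.5091 0.0257 0.2742] [-0.267  3.13  -0.   ] F [ 0.87 -0.08 -3.46] w 0.0369
17.02 [0.5091 0.0258 0.2741] [-0.267  3.13  -0.   ] F [ 0.29 -0.34 -2.64] w 0.0369
```

View pics/j2.png

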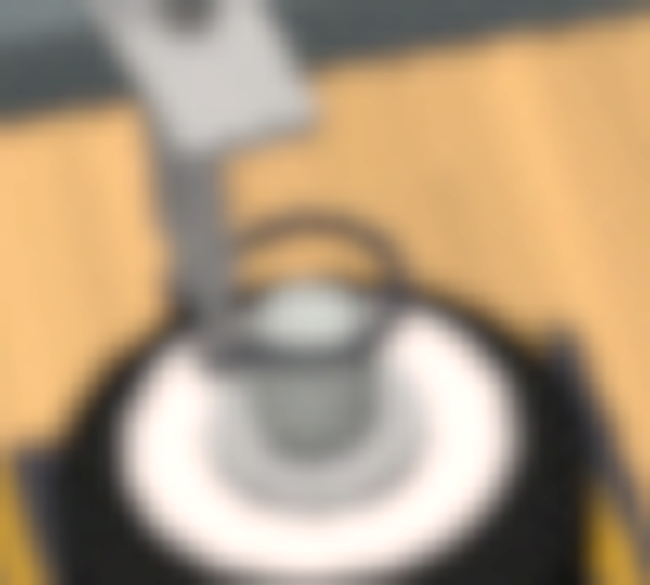

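```bash
python3 - <<'E'
from h import *
c=load('side','j'); U=lambda u:200+u/13; V=lambda v:155+v/13
for z in(.1285,.1295,.1305):
  print('ring mid',fit(c,z,.0158,dict(R=U(400),T=V(222),B=V(355)),(.53,.03),True)[0], fit(c,z,.0158,dict(R=U(400),T=V(222),B=V(355)),(.53,.03))[0])
print(np.array([.5091,.0258])+.02*np.array([.9857,.168]))
pr=lambda X:tuple(int(round(k)) for k in ((proj(c,X)[0]-200)*13,(proj(c,X)[1]-155)*13))
A=cv2.imread('pics/j2.png')
for x,y,z,r,col in((.53,.03,.095,.02,(0,0,255)),(.53,.03,.09,.02,(0,0,255)),(.53,.03,.116,.012,(0,255,0)),(.53,.03,.121,.0085,(0,255,0)),(.53,.03,.09,.05,(255,0,0)),(.5295,.029,.1295,.0158,(255,0,255))):
    q=((circ(c,x,y,z,r)-[200,155])*13).astype(int); cv2.polylines(A,[q],True,col,1)
cv2.imwrite('pics/j3.png',A)
E
```

```text
ring mid [0.53016813 0.02984464 0.01640182] [0.53074541 0.0296646 ]
ring mid [0.53003423 0.02884876 0.01637825] [0.5305889  0.02867574]
ring mid [0.52990032 0.02785287 0.01635469] [0.53043238 0.02768688]
[0.528814 0.02916 ]
```

View pics/j3.png

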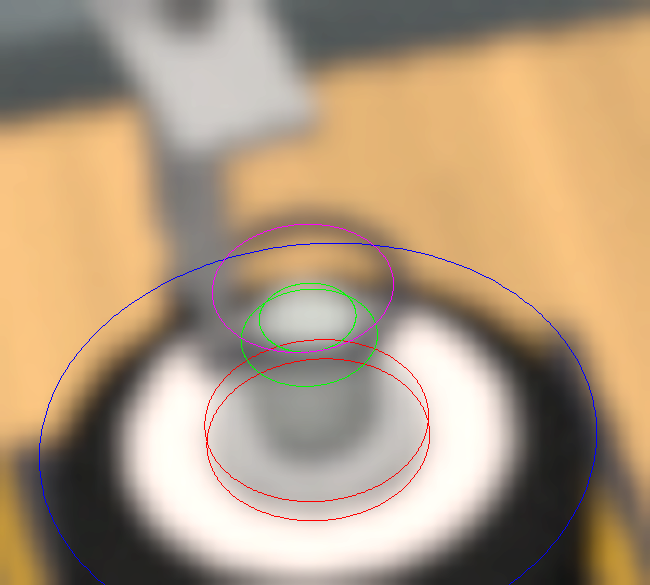

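Request:
{"op": "arm_command", "data": {
  "offset": [
    [-0.0002,0.001,0.0],
    [-0.0002,0.001,0.003],
    [-0.0002,0.001,0.006],
    [-0.0002,0.001,0.009],
    [-0.0002,0.001,0.012],
    [-0.0002,0.001,0.015],
    [-0.0002,0.001,0.015],
    [-0.0002,0.001,0.015]
  ],
  "turn": [0,0,0,0,0,0,0,0]
}}

```text
t: 18.02
tool_pos: [0.509, 0.0268, 0.2589]
tcp_rot: [-0.267, 3.13, -0.0]
contact_force: [-0.0, -0.2, -2.7]
gripper_width: 0.037
```

```bash
python3 - <<'E'
from h import *
ob(); c=snap('side','k'); ob(); big(c,200,155,50,45,13,'k2.png')
E
```

```text
18.02 [0.509  0.0268 0.2589] [-0.267  3.13  -0.   ] F [-0.05 -0.16 -2.66] w 0.037
18.07 [0.5091 0.0268 0.2589] [-0.267  3.13  -0.   ] F [-0.81  0.25 -2.84] w 0.0369
```

View pics/k2.png

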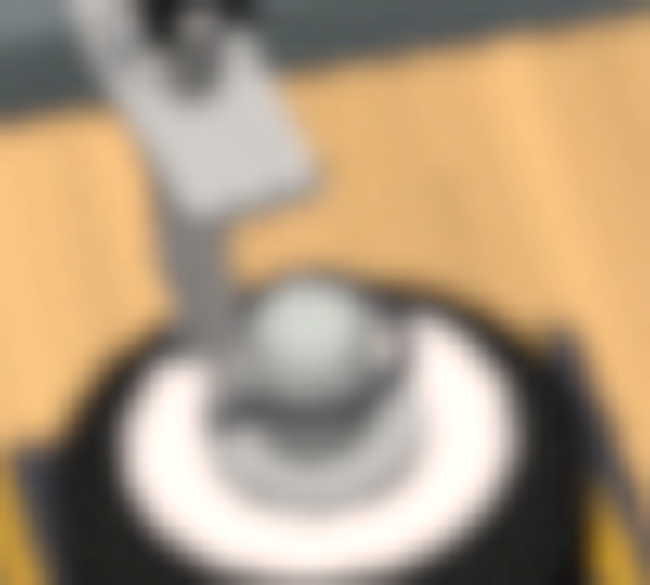

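```bash
python3 - <<'E'
from h import *
c=load('side','k')
A=cv2.imread('pics/k2.png')
for x,y,z,r,col in((.53,.03,.1143,.0162,(255,0,255)),(.53,.03,.1143,.012,(0,255,0))):
    q=((circ(c,x,y,z,r)-[200,155])*13).astype(int); cv2.polylines(A,[q],True,col,1)
cv2.imwrite('pics/k3.png',A)
E
```

```text
(no output)
```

View pics/k3.png

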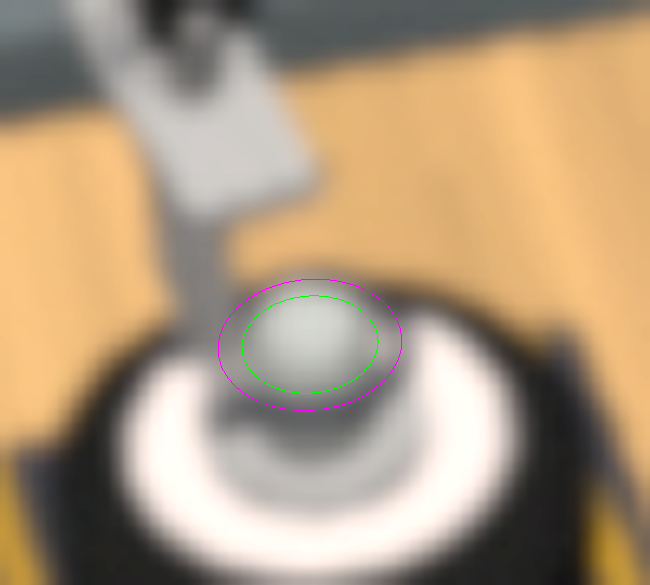

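Request:
{"op": "arm_command", "data": {
  "offset": [
    [0,0,0.002],
    [0,0,0.004],
    [0,0,0.006],
    [0,0,0.008],
    [0,0,0.008],
    [0,0,0.008]
  ],
  "turn": [0,0,0,0,0,0]
}}

```text
t: 18.82
tool_pos: [0.509, 0.0268, 0.2508]
tcp_rot: [-0.267, 3.13, -0.0]
contact_force: [0.1, 0.2, -2.6]
gripper_width: 0.0369
```

Request:
{"op": "arm_command", "data": {
  "offset": [
    [0,0,0.002],
    [0,0,0.004],
    [0,0,0.006],
    [0,0,0.007],
    [0,0,0.007],
    [0,0,0.007]
  ],
  "turn": [0,0,0,0,0,0]
}}

```text
t: 19.58
tool_pos: [0.509, 0.0268, 0.2439]
tcp_rot: [-0.267, 3.13, -0.0]
contact_force: [-1.0, 0.4, -3.0]
gripper_width: 0.0367
```

```bash
python3 - <<'E'
from h import *
ob(); c=snap('side','l'); ob(); big(c,200,155,50,45,13,'l2.png')
E
```

```text
19.57 [0.509  0.0268 0.2439] [-0.267  3.13  -0.   ] F [-0.96  0.4  -2.97] w 0.0367
19.62 [0.509  0.0268 0.2439] [-0.267  3.13  -0.   ] F [ 0.   -0.01 -3.2 ] w 0.0367
```

View pics/l2.png

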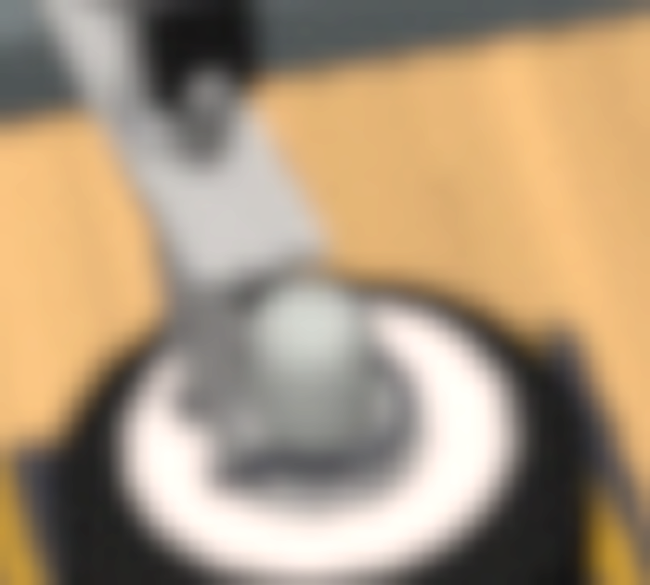

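Request:
{"op": "arm_command", "data": {
  "offset": [
    [0,0,0.0008],
    [0,0,0.0016],
    [0,0,0.002],
    [0,0,0.002]
  ],
  "turn": [0,0,0,0]
}}

```text
t: 20.12
tool_pos: [0.5089, 0.0268, 0.2418]
tcp_rot: [0.267, -3.13, -0.0]
contact_force: [-0.1, -0.2, -1.5]
gripper_width: 0.0368
```

Request:
{"op": "arm_command", "data": {
  "offset": [
    [0,0,0.0003],
    [0,0,0.0006],
    [0,0,0.0006],
    [0,0,0.0006]
  ],
  "turn": [0,0,0,0]
}}

```text
t: 20.62
tool_pos: [0.509, 0.0268, 0.2412]
tcp_rot: [0.267, -3.13, 0.0]
contact_force: [-0.7, 1.0, -3.0]
gripper_width: 0.0369
```

No contact yet, so that reading was noise. I'll keep creeping down.

Request:
{"op": "arm_command", "data": {
  "offset": [
    [0,0,0.0003],
    [0,0,0.0006],
    [0,0,0.0006],
    [0,0,0.0006]
  ],
  "turn": [0,0,0,0]
}}

```text
t: 21.12
tool_pos: [0.5091, 0.0268, 0.2411]
tcp_rot: [-0.267, 3.13, -0.0]
contact_force: [-2.1, -0.1, 2.7]
gripper_width: 0.0371
```

Request:
{"op": "arm_command", "data": {
  "offset": [
    [0,0,-0.0003],
    [0,0,-0.0003],
    [0,0,-0.0003],
    [0,0,-0.0003]
  ],
  "turn": [0,0,0,0]
}}

```text
t: 21.62
tool_pos: [0.5091, 0.0268, 0.2411]
tcp_rot: [-0.267, 3.13, -0.0]
contact_force: [-1.8, 0.2, 4.7]
gripper_width: 0.0369
```

```bash
python3 - <<'E'
from h import *
ob(); c=snap('side','m'); ob(); big(c,200,155,50,45,13,'m2.png')
cv2.imwrite('pics/m_full.png',c['img'])
E
```

```text
21.62 [0.5091 0.0268 0.2411] [-0.267  3.13  -0.   ] F [-1.76  0.15  4.75] w 0.0369
21.68 [0.509  0.0268 0.2411] [-0.267  3.13  -0.   ] F [-2.35  0.64  3.91] w 0.037
```

View pics/m2.png

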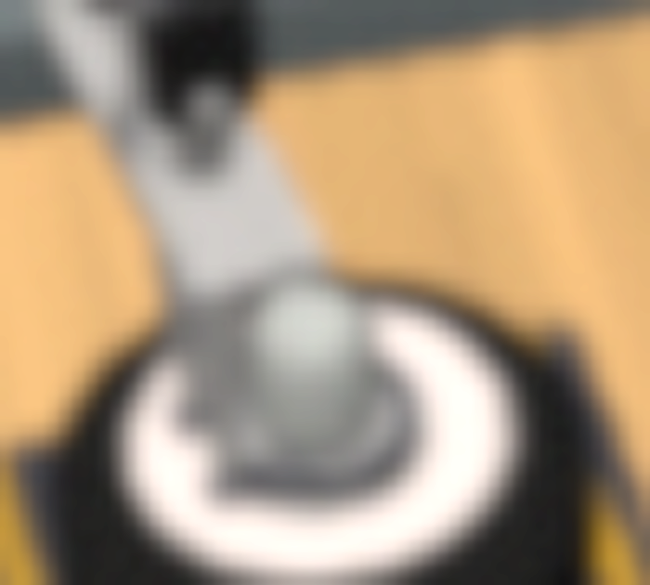

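View pics/m_full.png

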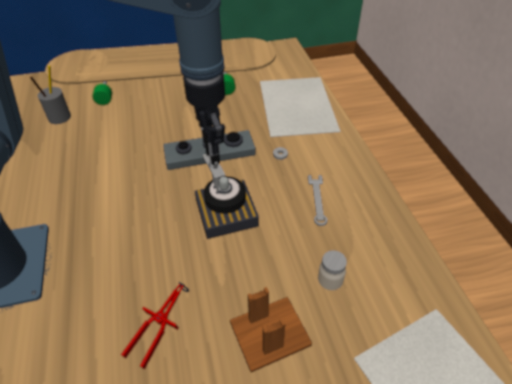

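Request:
{"op": "arm_command", "data": {
  "offset": [
    [0,0,-0.0004],
    [0,0,-0.0004],
    [0,0,-0.0004],
    [0,0,-0.0004],
    [0,0,-0.0004],
    [0,0,-0.0004]
  ],
  "turn": [0,0,0,0,0,0]
}}

```text
t: 22.42
tool_pos: [0.509, 0.0268, 0.2411]
tcp_rot: [0.267, -3.13, -0.0]
contact_force: [-0.0, 0.6, -0.9]
gripper_width: 0.0368
```

Request:
{"op": "arm_command", "data": {
  "offset": [
    [0,0,0],
    [0,0,0],
    [0,0,0],
    [0,0,0],
    [0,0,0],
    [0,0,0]
  ],
  "turn": [0,0,0,0,0,0]
}}

```text
t: 23.18
tool_pos: [0.5089, 0.0268, 0.2412]
tcp_rot: [0.267, -3.13, -0.0]
contact_force: [-0.2, 0.6, -2.8]
gripper_width: 0.0368
```

```bash
python3 - <<'E'
from h import *
arm.job_done(); ob()
E
```

```text
the job is handed in; nothing more can be done
the job is handed in; nothing more can be done
```

I pressed the three keys and brought the spread ring down over the stub to the groove, then handed the job in at about 23 s. No verdict was given.

- **Keys:** I pressed small, then medium, then large, and lifted clear of each key before the next. Each stopped hard at the same height, with 15–27 N on the tool, well over the 5 N needed at full travel. I took that as fully down; the pictures could not confirm each key's travel. The shut fingertips reached about 4 mm further than the 17 mm given.
- **Pliers:** I squeezed the steel pliers with 60 N, and the picture showed the ring spreading. I lifted them 130 mm straight up and carried them upright to the stub. The gripper opening read 36.7–37 mm, not the expected 40 mm over the squeezed handles, and I did not find out why. In the pictures the ring stayed spread.
- **Ring:** It went down over the stub without touching the sides. It met the washer with the ring centre at about 96.5 mm, which is the right height for a 3 mm ring lying on it. I then eased off so it did not bear down: the last reading was −2.8 N, about the pliers' own weight. The tool had risen about 0.1 mm from the contact height, so the ring is touching lightly or just above the washer.
- **Camera disagreement:** The two cameras differed by 2–3 mm in x. The arm blocked the top view at the stub, so I centred the ring with the side camera.
- **Bystanders:** The last full side picture shows the bearing, spanner and jar where they were at the start.

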